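Slide the oil stone home under the honing rest

ROBOT

A 6-joint arm with a two-finger parallel gripper is mounted at the origin on a cart in front of the work surface, level with it; the furniture and walls round the work are solid. World frame = base frame: x ahead of the robot, y to its left, z up, the work surface at z = 0. Lengths are in m, angles in degrees, forces in N, time in s.
With the tool pointing down it reaches from about 0.35 to 0.875 m from the base axis. Payload 4.2 kg.
Tool frame: the origin (TCP) lies at the very end of the fingers, on their centre line; the grasp point (between the pads) lies 19 mm behind it; z points along the fingers, y is the line along which they close (so a half turn about z gives the same grasp; the last joint's range is limited). The gripper opens to 85 mm and grips with 20 to 120 N. Pads are 22 mm wide; open, the fingers measure 114 mm over their backs; the gripper's body (76 mm by 85 mm) begins 54 mm behind the grasp point. The pads swing forward as they close: fully open they stand 13 mm farther back than shut.
Start: joints at [-54.97, 22.042, 0.453, 0, -68.411, -14.817], TCP at [0.216, -0.586, 0.231] pointing down, gripper open.
Joint ranges: [-179.83, 179.83], [-69.29, 118.12], [-61.27, 80.66], [-181.25, 117.63], [-171.15, -9.14], [-177.46, 177.46]. Speed limits (degrees/s): [159.86, 159.86, 180, 180, 180, 180].

INTERFACE

Orientations are given as [roll, pitch, yaw] about the fixed x, y, z axes, in that order (R = Rz(yaw) Ry(pitch) Rx(roll)).
In Python, from station import env, grab_frame, camera_params gives the robot as it stands.
- The arm moves only by the shell command python3 -m pendant 'ROWS' [FORCE]. ROWS is a JSON object of lists of equal length, an entry for each row: "grip": the opening, from -1 (shut) to 1 (fully open), so that 0 is half open; "delta_pos": the shift along the tool's x, y, z in cm, a list of three; "rot": the turn, a rotation vector about the tool's x, y, z in degrees, a list of three. In form: {"grip": [grip, ...], "delta_pos": [[x, y, z], ...], "rot": [[wx, wy, wz], ...]}. A call has 1 to 12 rows; each row is the pose to reach, as a shift and turn from the pose commanded when the call began, along the tool's axes at that moment; what a row does not reach only later rows make up. A row lasts 1/12 s, in which the tool goes at most 41.7 mm and 7.16 degrees, less where a joint would pass 70% of its speed; a pose out of reach is approached as far as the arm can. A call with a gripper value outside its range is refused whole. The fingers move at their own pace and stop on an object; FORCE is the grip in N (left out, the last holds). Time passes only in rows, so rows that repeat a pose let the fingers close. It gives the time, the measured TCP pose, the force, the opening and the grip force at its end, in the units of the state.
- env.read_state(): the state, without advancing time (a new reading comes with each control period).
- grab_frame(name): name is "scene" or "top" or "wrist"; returns (picture, depth): 480x640x3 uint8, red, green, blue; 480x640 float32, m along the optical axis (not along the pixel's ray), 0 where there is no reading.
- camera_params(name): a dict with "mtx" (3x3 intrinsics, pixels), "world_to_cam" (4x4, takes a point from world to camera coordinates). Camera axes: x right, y up, looking along -z (the intrinsics and any distortion apply to the point x, -y, -z); pixel columns grow to the right and rows downward; lengths in m; the calibration is good to about 2 mm. A picture is of the moment at which its call begins: read the wrist's pose just before it. camera_params takes no time and is no camera call; for the wrist camera it gives the pose at the moment of the call.
- env.finish_job(): hands the job in; it is judged then, once.
The state is a dict: "time": time; "joint_positions": joint angles; "dq": joint speeds; "tau": joint torques, N m; "tcp_pos": TCP position; "tool_rot": TCP orientation; "contact_force": force on the tool from outside, world axes, zero at the start; "moment": the same for the moment, N m; "grip_width": finger opening in m; "finger_force": force on a finger pad.
Only numpy, scipy, OpenCV 4.12 (cv2) and the standard library are available. Lean on these libraries where they do the work, as an engineer would, in place of code of your own. Each camera call takes 0.05 s, during which the arm holds its last target. There are 200 camera calls.

TASK

Push the oil stone that lies in front of the honing rest along the bench, flat all the way, under the low wooden bridge of the honing rest until its leading end is home against the end stop. Then push the wooden turn button round until it lies squarely across behind the stone's other end. Only push: do not lift or tip the stone, leave the other things on the bench where they are, and take the hand away at the end.

Things in the scene. Friction and masses are not known exactly. Their poses are not given: they have to be found in the camera images.
- oil_stone: oil stone in wooden base, about 0.6 kg, loose: base 66 by 190 mm, 16 mm high; on it the grey stone 50 by 165 mm, top at 28 mm. Starts before the mouth of the honing rest, roughly lengthways to it but askew and left of its centre line; either end may lead. Origin: centre of the underside; z up; its x and y are NOT along the edges (12 degrees off): see stone_mid. A second stone far back on the bench is not meant
- stone_mid (a point): same point as the oil stone's origin (centre of its underside), with axes along its edges: x across (66 mm), y along (190 mm), z up
- honing_rest: wooden fixture fixed to the bench. Origin: at bench level on its centre line; the stone goes in along its +x (away from the robot), y left, z up. Two side rails 20 mm high with inner faces at y = +-38 mm run from x = +10 to +95 mm, where the end stop stands. A stone fully home has its centre at x = 0, its long axis along x and its near end at x = -95 mm.
- mouth (a point): centre of the mouth, at bench level, x = -28 mm in the honing rest's frame: from here to x = +10 mm flared cheeks 20 mm high narrow from y = +-53 mm to the rails
- bridge (a point): middle of the bridge's underside, x = +50 mm in the honing rest's frame, 32 mm above the bench: a flat wooden bar across both rails, 40 mm wide along x, top 46 mm above the bench; the end stop, a wooden bar 22 mm high across the far end, has its face 45 mm beyond this point (x = +95 mm)
- button_pivot (a point): pivot of the turn button, on its vertical axis, 16 mm above the bench; x = -113, y = -70 mm in the honing rest's frame, on a round foot 32 mm wide and 7.5 mm high. The button is a wooden bar 18 mm wide, from 8 to 24 mm above the bench, reaching 76 mm from the pivot
- turn_button (a joint): angle of the turn button, rad, grows clockwise from above. At 0 it points away from the mouth and outward (x -0.87, y -0.50 in the honing rest's frame), at 0.52 along the rest's -x, at 2.09 (closed) along its +y, squarely across behind the stone; end of travel 2.12. Light friction (0.5 N at its end); stays where left. A stone that is not home blocks it.
- button_end (a point): point in the middle of the turn button's height (16 mm above the bench), 65 mm from its pivot, near its free end
- gouge_a: bystander: gouge with wooden handle, 247 mm long, leave alone
- tin: bystander: tin, 75 mm across, 58 mm high, leave alone
- offcut: bystander: small dark wooden offcut, 59 x 68 x 23 mm, leave alone
- tape: bystander: roll of tape, 104 mm across, leave alone

How it is judged (in metres and radians):
On the way, in this order (a step that is already met when the one before it is completed fails the run):
1. the stone is home against the end stop (x of oil_stone in the frame of honing_rest above -0.006 m and angle between the y axis of stone_mid and the x axis of honing_rest, either way round below 0.12 rad), for 0.2 s.
2. the turn button lies across behind the stone (value of joint turn_button above 1.95 rad), for 0.2 s.
At the end, for the whole second after the job is handed in: The stone lies flat and at rest under the bridge, its leading end within 6 mm of the end stop, within 12 mm of the centre line and 0.12 rad of square; the turn button is closed (joint above 1.95 rad) (all of step 1 and x of oil_stone in the frame of honing_rest below 0.01 m and y of oil_stone in the frame of honing_rest between -0.012 and 0.012 m and angle between oil_stone's own z axis and vertical below 0.03 rad and height (world z) of oil_stone below 0.004 m and linear speed of oil_stone below 0.01 m/s and value of joint turn_button above 1.95 rad); the robot touches nothing.
It fails at once if the stone is lifted off the bench (height (world z) of oil_stone above 0.01 m).
It fails at once if the stone is tipped (angle between oil_stone's own z axis and vertical above 0.08 rad).
It fails at once if a bystander is moved more than 25 mm (distance of any of gouge_a, tin, offcut, tape from where it was at the start of the episode above 0.025 m).
It also fails if it takes over 64 s, if anything falls off the work surface, if the arm or the gripper's body presses on something with over 40 N, if the wrist force passes 120 N, or if a joint passes its speed limit or range.

## Working session

There is one attempt and no reset: what is moved stays moved. The work goes in short steps, Python scripts to look and compute and a shell command to move; the robot and the scene stay as the last step left them, time stands still between calls to the robot, and variables do not carry over. Pictures are saved under pics/ and viewed, at most 10 in all, crops included, and the job is handed in when it is done.

```bash
mkdir -p pics; python3 - <<'E'
from station import env, grab_frame, camera_params
import cv2,numpy as np
print(env.read_state())
for n in ("top","scene"):
    p,d=grab_frame(n); cv2.imwrite(f"pics/{n}0.png",p[:,:,::-1]); np.save(f"pics/{n}0.npy",d)
    c=camera_params(n); print(n,c); 
E
```

```text
{'time': 0.0, 'joint_positions': array([-5.49687653e+01,  2.20900028e+01,  3.80346100e-01, -2.98440489e-02,
       -6.84141301e+01, -1.48177439e+01]), 'dq': array([ 0.03929608,  0.04285075, -0.00078752, -0.01278152, -0.04130407,
        0.02248516]), 'tau': array([ 4.41720908e-05, -3.92291272e+01,  1.88399702e+01,  4.18621391e+00,
       -4.62557116e-03, -2.23628348e-05]), 'tcp_pos': array([ 0.215774  , -0.58593481,  0.23023126]), 'tool_rot': array([ 1.79873236e+02, -4.85341173e-03, -1.59797513e+02]), 'contact_force': array([ 0.34714043, -0.11663747, -0.80701679]), 'moment': array([ 0.04134024, -0.02618519, -0.01120574]), 'finger_force': 0.0, 'grip_width': 0.08544272268545457}
top {'mtx': array([[469.17229916,   0.        , 326.31551235],
       [  0.        , 469.17229916, 235.44750879],
       [  0.        ,   0.        ,   1.        ]]), 'world_to_cam': array([[ 0.0046832 , -0.99997475, -0.00534396,  0.05546922],
       [ 0.99574939,  0.0041717 ,  0.0920095 , -0.59076469],
       [-0.09198489, -0.00575214,  0.99574379, -1.19599922],
       [ 0.        ,  0.        ,  0.        ,  1.        ]])}
scene {'mtx': array([[541.91606797,   0.        , 318.98627732],
       [  0.        , 541.91606797, 241.22389311],
       [  0.        ,   0.        ,   1.        ]]), 'world_to_cam': array([[-0.91038231, -0.41360467,  0.01162875,  0.5514316 ],
       [ 0.23794841, -0.50034061,  0.83249014, -0.17176975],
       [-0.33850347,  0.76065134,  0.55391781, -1.29668038],
       [ 0.        ,  0.        ,  0.        ,  1.        ]])}
```

View pics/top0.png

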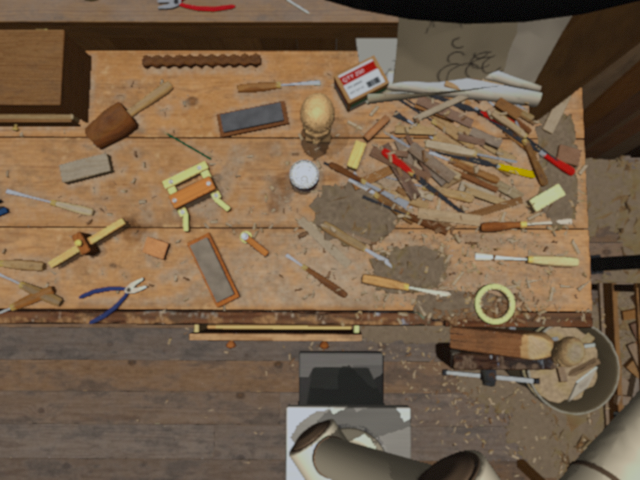

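The top view shows the stone at about (213,268), the rest with its orange bridge at about (191,190) and the button at about (254,242). The tin is at (304,175) and the offcut at (156,248).

```bash
cat > h.py <<'E'
import numpy as np,cv2
from station import env, grab_frame, camera_params
def ray(c,u,v,z):
    """pixel -> world point at height z"""
    W=c["world_to_cam"];K=c["mtx"]
    d=np.array([(u-K[0,2])/K[0,0],-(v-K[1,2])/K[1,1],-1.])
    R=W[:3,:3];o=-R.T@W[:3,3];d=R.T@d
    return o+d*(z-o[2])/d[2]
def proj(c,P):
    W=c["world_to_cam"];K=c["mtx"];p=W[:3,:3]@np.asarray(P)+W[:3,3]
    return K[0,0]*p[0]/-p[2]+K[0,2], K[1,1]*-p[1]/-p[2]+K[1,2]
E
python3 - <<'E'
import cv2
p=cv2.imread("pics/top0.png")[145:315,135:285]
cv2.imwrite("pics/c0.png",cv2.resize(p,None,fx=3.5,fy=3.5,interpolation=cv2.INTER_CUBIC))
E
```

```text
(no output)
```

View pics/c0.png

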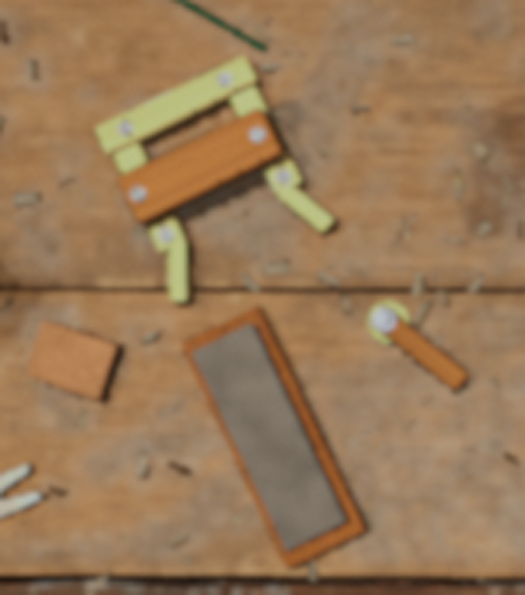

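```bash
python3 - <<'E'
from h import *
c=camera_params("top")
def w(pts,z): return np.array([ray(c,135+(u+.5)/3.5-.5,145+(v+.5)/3.5-.5,z)[:2] for u,v in pts])
B=w([(118,178),(262,112),(283,152),(143,222)],.046)
S=w([(95,128),(247,57),(258,80),(108,152)],.022)
T=w([(183,345),(262,308),(368,527),(292,568)],.016)
C=w([(168,303),(188,303),(338,228),(325,234)],.02)
Bu=w([(384,318),(463,380)],.024)
O=w([(43,322),(120,348),(103,400),(27,372)],.023)
def ang(v): return np.degrees(np.arctan2(v[1],v[0]))
for n,q in (("bridge",B),("stop",S)):
    L=(q[0]-q[1]+q[3]-q[2])/2; print(n,q.mean(0),"len",np.hypot(*L),"x-yaw",ang(L)-90, "wid",np.hypot(*(q[0]+q[1]-q[2]-q[3])/2))
d=(T[0]+T[1]-T[2]-T[3])/2; print("stone",T.mean(0),np.hypot(*d),np.hypot(*(T[0]-T[1]+T[3]-T[2])/2),ang(d), "short:",ang((T[0]-T[1]+T[3]-T[2])/2)-90)
yaw=np.radians(ang((B[0]-B[1]+B[3]-B[2])+(S[0]-S[1]+S[3]-S[2]))-90)
R=np.array([[np.cos(yaw),-np.sin(yaw)],[np.sin(yaw),np.cos(yaw)]])
o=B.mean(0)-R@[.05,0]
print("rest o",o,np.degrees(yaw))
f=lambda q:(q-o)@R
print("in rest: stop",f(S),"stone",f(T),f(T).mean(0),"cheeks",f(C),"button",f(Bu),"offcut",f(O),sep="\n")
E
```

```text
bridge [0.700387   0.40627175] len 0.11585715903346412 x-yaw 26.35067173901203 wid 0.03626855271984746
stop [0.75220585 0.4334474 ] len 0.1258697132410711 x-yaw 26.178527226758916 wid 0.02052659702894354
stone [0.50134641 0.35311344] 0.18513710299897534 0.06435180484231848 27.30685028396563 short: 27.129524708624956
rest o [0.65554762 0.38414868] 26.26103428647474
in rest: stop
[[ 0.11916687  0.06503294]
 [ 0.11833708 -0.06144552]
 [ 0.09847101 -0.06153818]
 [ 0.09800373  0.06372253]]
stone
[[-0.05912053  0.07465347]
 [-0.05980845  0.00951777]
 [-0.24325138  0.00692996]
 [-0.24589012  0.07048307]]
[-0.15201762  0.04039607]
cheeks
[[-0.02615061  0.07074977]
 [-0.03275448  0.0572241 ]
 [-0.03069036 -0.06812318]
 [-0.03052474 -0.05738259]]
button
[[-0.10832239 -0.07092898]
 [-0.17618651 -0.10420907]]
offcut
[[ 0.00127664  0.16022225]
 [-0.0418821   0.11630963]
 [-0.07177941  0.14367725]
 [-0.02775584  0.18623129]]
```

```bash
cat >> h.py <<'E'
from scipy.spatial.transform import Rotation as Ro
YAW=26.3; O=np.array([.6587,.3857])
cs,sn=np.cos(np.radians(YAW)),np.sin(np.radians(YAW)); RR=np.array([[cs,-sn],[sn,cs]])
def r2w(x,y): return O+RR@[x,y]
def w2r(p): return RR.T@(np.asarray(p)[:2]-O)
def delta(P,yaw):
    "cm and deg in tool axes to reach world P, tool down with yaw"
    s=env.read_state(); R0=Ro.from_euler("xyz",s["tool_rot"],degrees=True)
    d=R0.inv().apply(np.asarray(P)-s["tcp_pos"])*100
    r=(R0.inv()*Ro.from_euler("xyz",[180,0,yaw],degrees=True)).as_rotvec(degrees=True)
    print("t",round(s["time"],2),"tcp",s["tcp_pos"].round(4),"rest",w2r(s["tcp_pos"]).round(4),s["tool_rot"].round(1),"F",s["contact_force"].round(1),"w",s["grip_width"].round(3),"-> d",d.round(2),"rot",r.round(1))
E
python3 -c "
from h import *
delta([.45,-.1,.2],-112)"
```

```text
Traceback (most recent call last):
  File "h.py", line 22, in delta
    print("t",round(s["time"],2),"tcp",s["tcp_pos"].round(4),"rest",w2r(s["tcp_pos"]).round(4),s["tool_rot"].round(1),"F",s["contact_force"].round(1),"w",s["grip_width"].round(3),"-> d",d.round(2),"rot",r.round(1))
                                                                                                                                                          ^^^^^^^^^^^^^^^^^^^^^
AttributeError: 'float' object has no attribute 'round'
```

```bash
sed -i 's/s\["grip_width"\].round(3)/round(s["grip_width"],3)/' h.py
python3 -c "
from h import *
delta([.45,-.1,.2],-112)"
```

```text
t 0.1 tcp [ 0.2158 -0.586   0.2303] rest [-0.8276 -0.6749] [ 179.9   -0.  -159.8] F [-0.3  0.6  0.4] w 0.086 -> d [-38.76  37.52   3.1 ] rot [  0.1   0.  -47.8]
```

```bash
python3 -m pendant '{"grip":[0,0,0,0,0,0,0,0,0,0,0,0],"delta_pos":[[-38.8,37.5,3],[-38.8,37.5,3],[-38.8,37.5,3],[-38.8,37.5,3],[-38.8,37.5,3],[-38.8,37.5,3],[-38.8,37.5,3],[-38.8,37.5,3],[-38.8,37.5,3],[-38.8,37.5,3],[-38.8,37.5,3],[-38.8,37.5,3]],"rot":[[0,0,-48],[0,0,-48],[0,0,-48],[0,0,-48],[0,0,-48],[0,0,-48],[0,0,-48],[0,0,-48],[0,0,-48],[0,0,-48],[0,0,-48],[0,0,-48]]}'
python3 -c "
from h import *
delta([*r2w(-.155,.12),.12],-63.7)"
```

```text
time: 1.1
tcp_pos: [0.4331, -0.1348, 0.2035]
tool_rot: [180.0, 0.0, -111.8]
contact_force: [1.3, -0.0, -0.3]
grip_width: 0.0426
finger_force: 0.0
t 1.1 tcp [ 0.4331 -0.1348  0.2035] rest [-0.4329 -0.3667] [ 180.     0.  -111.8] F [ 1.3 -0.  -0.3] w 0.043 -> d [-53.19  17.64   8.35] rot [ -0.    0.  -48.1]
```

```bash
python3 -m pendant '{"grip":[0,0,0,0,0,0,0,0,0,0,0,0],"delta_pos":[[-53.2,17.6,3],[-53.2,17.6,3],[-53.2,17.6,3],[-53.2,17.6,3],[-53.2,17.6,3],[-53.2,17.6,3],[-53.2,17.6,3],[-53.2,17.6,3],[-53.2,17.6,3],[-53.2,17.6,3],[-53.2,17.6,3],[-53.2,17.6,3]],"rot":[[0,0,-48],[0,0,-48],[0,0,-48],[0,0,-48],[0,0,-48],[0,0,-48],[0,0,-48],[0,0,-48],[0,0,-48],[0,0,-48],[0,0,-48],[0,0,-48]]}'
python3 - <<'E'
from h import *
c=camera_params("wrist")
p,d=grab_frame("wrist"); cv2.imwrite("pics/w1.png",p[:,:,::-1]); np.save("pics/w1.npy",d)
import pickle; pickle.dump(c,open("pics/w1.pkl","wb"))
delta([*r2w(-.155,.12),.05],-63.7)
E
```

```text
time: 2.1
tcp_pos: [0.4627, 0.3634, 0.1763]
tool_rot: [179.9, -0.0, -63.8]
contact_force: [0.9, 0.6, 0.5]
grip_width: 0.0427
finger_force: 0.0
t 2.15 tcp [0.4641 0.3702 0.1754] rest [-0.1813  0.0723] [-1.798e+02  1.000e-01 -6.350e+01] F [4.  5.1 1.5] w 0.043 -> d [-4.74 -2.6  12.55] rot [-0.2  0.1  0.2]
```

View pics/w1.png

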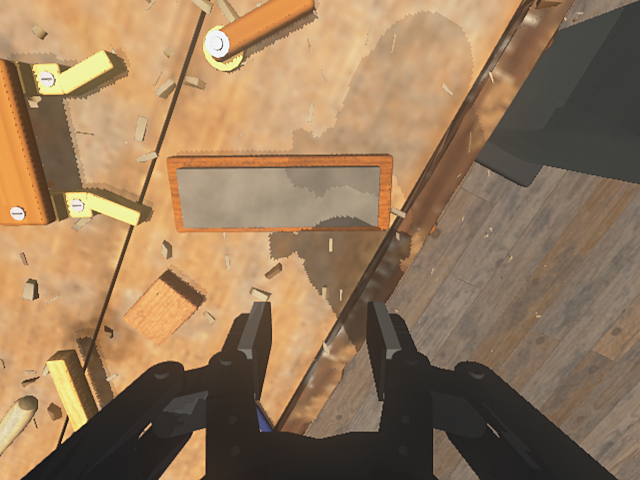

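The stone is clear at (168..392, 155..231), with the cheeks at (127,68) and (143,215), the pivot screw at (218,43), the offcut at (163,305) and the fingers at the bottom. Next I measure these points.

```bash
python3 - <<'E'
from h import *
import pickle
c=pickle.load(open("pics/w1.pkl","rb"))
f=lambda pts,z:np.array([w2r(ray(c,u,v,z)) for u,v in pts]).round(4)
print("stone",f([(168,157),(392,154),(391,230),(178,231)],.016), f([(168,157),(392,154),(391,230),(178,231)],.016).mean(0))
print("pivot",f([(218,43)],.026),"screws",f([(48,79),(78,205)],.023))
print("cheek inner edge in/out",f([(65,93),(128,72)],.02),f([(86,191),(145,206)],.02))
print("offcut",f([(123,313),(168,272),(205,300)],.023))
print("bridge near edge", f([(20,62),(47,220)],.046))
E
```

```text
stone [[-0.0618  0.0098]
 [-0.247   0.0075]
 [-0.2505  0.073 ]
 [-0.0618  0.0738]] [-0.155275  0.041025]
pivot [[-0.1134 -0.0719]] screws [[ 0.0182 -0.0485]
 [ 0.0168  0.0487]]
cheek inner edge in/out [[ 0.0096 -0.0389]
 [-0.0417 -0.0536]] [[ 0.0095  0.0374]
 [-0.0382  0.0503]]
offcut [[-0.0027  0.152 ]
 [-0.0507  0.1102]
 [-0.0811  0.1384]]
bridge near edge [[ 0.0189 -0.0568]
 [ 0.0282  0.0556]]
```

```bash
python3 -m pendant '{"grip":[0,0,0,0,0,0,0],"delta_pos":[[-4.3,-2.6,14.5],[-4.3,-2.6,14.5],[-4.3,-2.6,14.5],[-4.3,-2.6,14.5],[-4.3,-2.6,14.5],[-4.3,-2.6,14.5],[-4.3,-2.6,14.5]],"rot":[[0,0,0],[0,0,0],[0,0,0],[0,0,0],[0,0,0],[0,0,0],[0,0,0]]}'
python3 -c "
from h import *
delta([*r2w(-.155,.115),.004],-63.7)"
```

```text
time: 2.73
tcp_pos: [0.4683, 0.4119, 0.0332]
tool_rot: [-179.9, 0.0, -63.8]
contact_force: [-0.8, 0.2, 0.7]
grip_width: 0.0426
finger_force: 0.0
t 2.73 tcp [0.4683 0.4119 0.0332] rest [-0.1591  0.1079] [-179.9    0.   -63.8] F [-0.8  0.2  0.7] w 0.043 -> d [-0.71 -0.4   2.92] rot [-0.1  0.  -0.1]
```

```bash
python3 -m pendant '{"grip":[0,0,0,0,0,0,0,0,0,0,0,0],"delta_pos":[[0,-0.4,1.5],[0,-0.4,2.9],[0,-0.4,2.9],[0.8,-0.4,2.9],[1.5,-0.4,2.9],[2.1,-0.4,2.9],[2.7,-0.4,2.9],[3.3,-0.4,2.9],[3.9,-0.4,2.9],[4.5,-0.4,2.9],[5,-0.4,2.9],[5.2,-0.4,2.9]],"rot":[[0,0,0],[0,0,0],[0,0,0],[0,0,0],[0,0,0],[0,0,0],[0,0,0],[0,0,0],[0,0,0],[0,0,0],[0,0,0],[0,0,0]]}'
python3 - <<'E'
from h import *
import pickle
c=camera_params("wrist")
p,d=grab_frame("wrist"); cv2.imwrite("pics/w2.png",p[:,:,::-1]); np.save("pics/w2.npy",d)
pickle.dump(c,open("pics/w2.pkl","wb"))
delta([*r2w(-.155,.045),.004],-63.7)
E
```

```text
time: 3.73
tcp_pos: [0.4954, 0.3679, 0.0043]
tool_rot: [-179.8, 0.1, -63.8]
contact_force: [-3.5, 6.1, 3.0]
grip_width: 0.0429
finger_force: 3.1
t 3.78 tcp [0.4955 0.3676 0.0042] rest [-0.1544  0.0561] [-1.798e+02  1.000e-01 -6.380e+01] F [-1.6  2.9  1.6] w 0.043 -> d [1.11 0.06 0.02] rot [-0.2  0.1 -0.1]
```

View pics/w2.png

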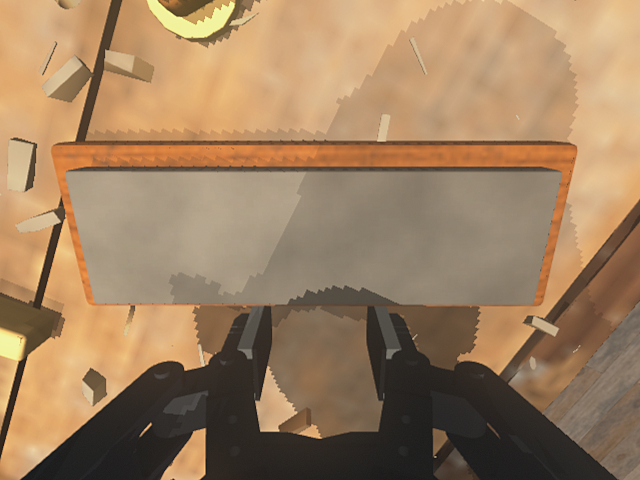

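The stone is square against both fingers, its far edge running from (52,143) to (577,144).

```bash
python3 - <<'E'
from h import *
import pickle
c=pickle.load(open("pics/w2.pkl","rb"))
print(np.array([w2r(ray(c,u,v,.016)) for u,v in [(54,144),(576,144)]]).round(4))
E
```

```text
[[-0.0613 -0.0211]
 [-0.2461 -0.021 ]]
```

```bash
python3 -m pendant '{"grip":[0,0,0,0,0,0,0,0,0],"delta_pos":[[0.5,0,0],[0.9,0,0],[1.2,0,0],[1.2,0,0],[0.5,0,0],[-1.5,0,0],[-2,0,-4],[-2,0,-9],[-2,0,-9]],"rot":[[0,0,0],[0,0,0],[0,0,0],[0,0,0],[0,0,0],[0,0,0],[0,0,0],[0,0,0],[0,0,0]]}'
python3 - <<'E'
from h import *
c=camera_params("top")
print("edge",[w2r(ray(c,u,v,0)).round(3) for u,v in((215,312),(215,322))],[ray(c,u,v,0).round(3) for u,v in((215,312),(215,322))])
print(r2w(-.275,0))
delta([*r2w(-.275,0),.1],-153.7)
E
```

```text
time: 4.53
tcp_pos: [0.4873, 0.3867, 0.0985]
tool_rot: [-179.6, 0.1, -63.7]
contact_force: [-1.1, 0.8, 1.2]
grip_width: 0.0428
finger_force: 0.0
edge [array([-0.257,  0.087]), array([-0.281,  0.098])] [array([0.39, 0.35, 0.  ]), array([0.364, 0.349, 0.   ])]
[0.41216623 0.26385542]
t 4.53 tcp [0.4873 0.3867 0.0985] rest [-0.1532  0.0768] [-1.796e+02  1.000e-01 -6.370e+01] F [-1.1  0.8  1.2] w 0.043 -> d [ 7.67 12.19 -0.25] rot [-0.3  0.4 90. ]
```

```bash
python3 -m pendant '{"grip":[-0.3,-0.3,-0.3,-0.3,-0.3,-0.3,-0.3,-0.3,-0.3,-0.3,-0.3,-0.3],"delta_pos":[[7.7,12.2,0],[7.7,12.2,0],[7.7,12.2,0],[7.7,12.2,0],[7.7,12.2,0],[7.7,12.2,0],[7.7,12.2,0],[7.7,12.2,0],[7.7,12.2,0],[7.7,12.2,0],[7.7,12.2,0],[7.7,12.2,0]],"rot":[[0,0,90],[0,0,90],[0,0,90],[0,0,90],[0,0,90],[0,0,90],[0,0,90],[0,0,90],[0,0,90],[0,0,90],[0,0,90],[0,0,90]]}'
python3 - <<'E'
from h import *
import pickle
c=camera_params("wrist")
p,d=grab_frame("wrist"); cv2.imwrite("pics/w3.png",p[:,:,::-1]); np.save("pics/w3.npy",d)
pickle.dump(c,open("pics/w3.pkl","wb"))
delta([*r2w(-.275,0),.004],-153.7)
E
```

```text
time: 5.53
tcp_pos: [0.4091, 0.2603, 0.0921]
tool_rot: [-179.9, -0.2, -150.1]
contact_force: [-0.9, -0.1, 0.6]
grip_width: 0.0299
finger_force: 0.0
t 5.58 tcp [0.4091 0.2604 0.0922] rest [-0.2793 -0.0018] [-179.9   -0.2 -150.3] F [ 0.7 -0.1  0.2] w 0.03 -> d [-0.47  0.16  8.81] rot [-0.1 -0.2  3.4]
```

View pics/w3.png

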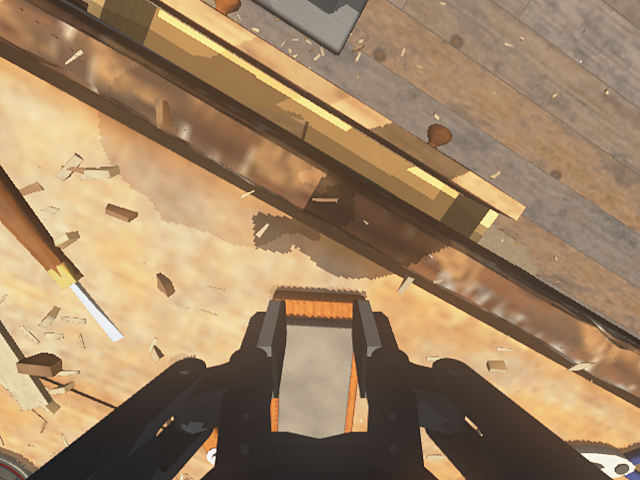

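The camera now looks back towards the robot. The stone's near end shows at rows 290-298, columns 273-367, with the fingers in front of it.

```bash
python3 - <<'E'
from h import *
import pickle
c=pickle.load(open("pics/w3.pkl","rb"))
print(np.array([w2r(ray(c,u,v,.016)) for u,v in [(275,299),(366,299),(275,289)]]).round(4), w2r(ray(c,275,289,0)),w2r(ray(c,366,289,0)))
d=np.load("pics/w3.npy");print(d[295,320],d[280,320])
s=env.read_state()["tcp_pos"]; print(s,proj(c,s),proj(c,[*r2w(-.25,0),.016]))
t=camera_params("top")
p,_=grab_frame("top"); cv2.imwrite("pics/top3.png",cv2.resize(p[145:335,135:285,::-1],None,fx=3,fy=3))
E
```

```text
[[-0.2472 -0.0311]
 [-0.2512  0.0311]
 [-0.2548 -0.0313]] [-0.24680668 -0.03297003] [-0.25106035  0.03308377]
0.2524567 0.2587116
[0.4090916  0.2603633  0.09215039] (np.float64(321.08138023125144), np.float64(318.2032202964292)) (np.float64(320.53443406678804), np.float64(297.9574042218325))
```

View pics/top3.png

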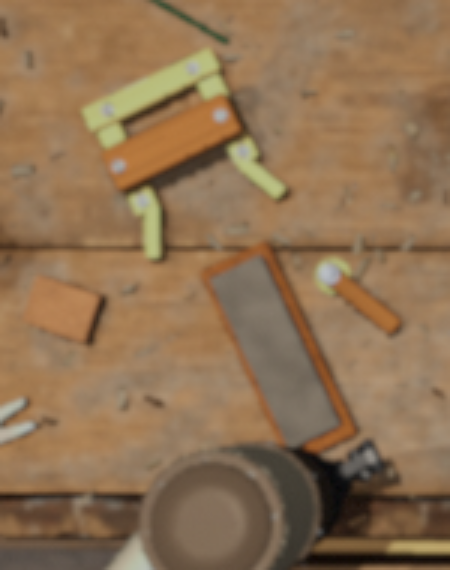

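```bash
python3 -m pendant '{"grip":[-0.3,-0.3,-0.3,-0.3,-0.3],"delta_pos":[[-0.4,0.2,3],[-0.4,0.2,6],[-0.4,0.2,8.7],[-0.4,0.2,8.7],[-0.4,0.2,8.7]],"rot":[[0,0,3.4],[0,0,3.4],[0,0,3.4],[0,0,3.4],[0,0,3.4]]}'
python3 -c "
from h import *
delta([*r2w(-.13,0),.004],-153.7)"
```

```text
time: 6.05
tcp_pos: [0.4115, 0.2641, 0.0048]
tool_rot: [-179.9, -0.3, -153.0]
contact_force: [0.7, -0.2, -0.4]
grip_width: 0.0298
finger_force: 0.0
t 6.05 tcp [0.4115 0.2641 0.0048] rest [-0.2754  0.0005] [-179.9   -0.3 -153. ] F [ 0.7 -0.2 -0.4] w 0.03 -> d [-14.54  -0.23   0.02] rot [-0.1 -0.2  0.7]
```

```bash
python3 -m pendant '{"grip":[-0.3,-0.3,-0.3,-0.3,-0.3,-0.3,-0.3,-0.3,-0.3,-0.3,-0.3],"delta_pos":[[-0.7,0,0],[-1.4,0,0],[-2.1,0,0],[-2.8,0,0],[-3.6,-0.1,0],[-4.4,-0.1,0],[-5.2,-0.1,0],[-6.0,-0.1,0],[-6.8,-0.1,0],[-7.4,-0.1,0],[-7.6,-0.1,0]],"rot":[[0,0,0.7],[0,0,0.7],[0,0,0.7],[0,0,0.7],[0,0,0.7],[0,0,0.7],[0,0,0.7],[0,0,0.7],[0,0,0.7],[0,0,0.7],[0,0,0.7]]}'
python3 - <<'E'
from h import *
p,_=grab_frame("top"); cv2.imwrite("pics/top4.png",cv2.resize(p[145:315,135:285,::-1],None,fx=3.5,fy=3.5,interpolation=cv2.INTER_CUBIC))
delta([*r2w(-.104,0),.004],-153.7)
E
```

```text
time: 6.97
tcp_pos: [0.4806, 0.2983, 0.0068]
tool_rot: [-180.0, -0.1, -153.9]
contact_force: [-7.4, -3.4, 5.7]
grip_width: 0.0298
finger_force: 3.5
t 7.02 tcp [0.4807 0.2983 0.0067] rest [-0.1983  0.0005] [-1.800e+02 -1.000e-01 -1.539e+02] F [-3.2 -2.8  3.1] w 0.03 -> d [-9.43 -0.03  0.26] rot [-0.  -0.1 -0.2]
```

View pics/top4.png

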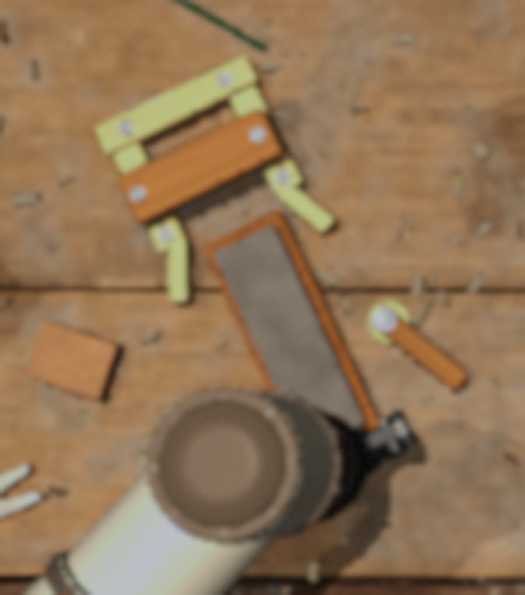

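The stone's front end, from (205,245) to (283,213), is between the cheeks, roughly centred.

```bash
python3 - <<'E'
from h import *
c=camera_params("top")
print([w2r(ray(c,135+(u+.5)/3.5-.5,145+(v+.5)/3.5-.5,.016)).round(4) for u,v in((205,246),(283,212),(262,385),(378,425))])
E
```

```text
[array([-0.0015,  0.0286]), array([-0.0039, -0.0353]), array([-0.1161,  0.0338]), array([-0.1814, -0.0317])]
```

```bash
python3 -m pendant '{"grip":[-0.3,-0.3,-0.3,-0.3,-0.3,-0.3,-0.3,-0.3,-0.3,-0.3,-0.3,-0.3],"delta_pos":[[-0.7,0,0.1],[-1.4,0,0.2],[-2.1,0,0.2],[-2.8,0,0.2],[-3.6,0,0.2],[-4.4,0,0.2],[-5.2,0,0.2],[-6,0,0.2],[-6.8,0,0.2],[-7.5,0,0.2],[-8,0,0.2],[-8.3,0,0.2]],"rot":[[0,0,0],[0,0,0],[0,0,0],[0,0,0],[0,0,0],[0,0,0],[0,0,0],[0,0,0],[0,0,0],[0,0,0],[0,0,0],[0,0,0]]}'
python3 -c "
from h import *
delta([*r2w(-.104,0),.004],-153.7)"
```

```text
time: 8.02
tcp_pos: [0.5548, 0.335, 0.0042]
tool_rot: [-180.0, -0.1, -153.8]
contact_force: [-6.9, -2.7, 4.9]
grip_width: 0.0301
finger_force: 3.6
t 8.02 tcp [0.5548 0.335  0.0042] rest [-0.1157  0.0006] [-1.800e+02 -1.000e-01 -1.538e+02] F [-6.9 -2.7  4.9] w 0.03 -> d [-1.17 -0.06  0.02] rot [-0.  -0.1 -0.1]
```

```bash
python3 -m pendant '{"grip":[-0.3,-0.3,-0.3,-0.3,-0.3,-0.3],"delta_pos":[[-0.3,0,0],[-0.6,0,0],[-0.8,0,0],[-1,0,0],[-1.1,0,0],[-1.1,0,0]],"rot":[[0,0,0],[0,0,0],[0,0,0],[0,0,0],[0,0,0],[0,0,0]]}'
python3 -c "
from h import *
delta([*r2w(-.104,0),.004],-153.7)"
```

```text
time: 8.52
tcp_pos: [0.5635, 0.3393, 0.0043]
tool_rot: [-180.0, -0.2, -153.8]
contact_force: [-6.9, -3.3, 4.5]
grip_width: 0.0296
finger_force: 3.8
t 8.52 tcp [0.5635 0.3393 0.0043] rest [-0.1059  0.0005] [-180.    -0.2 -153.8] F [-6.9 -3.3  4.5] w 0.03 -> d [-0.19 -0.05  0.03] rot [-0.  -0.2 -0.1]
```

Still only sliding force. I carry on in small steps until it meets the stop.

```bash
python3 -m pendant '{"grip":[-0.3,-0.3,-0.3,-0.3,-0.3],"delta_pos":[[-0.1,0,0],[-0.2,0,0],[-0.3,0,0],[-0.4,0,0],[-0.4,0,0]],"rot":[[0,0,0],[0,0,0],[0,0,0],[0,0,0],[0,0,0]]}'
python3 -c "
from h import *
delta([*r2w(-.104,0),.004],-153.7)"
```

```text
time: 8.93
tcp_pos: [0.5636, 0.3392, 0.0043]
tool_rot: [-179.9, -0.7, -153.9]
contact_force: [-15.0, -5.2, 12.2]
grip_width: 0.03
finger_force: 8.2
t 8.93 tcp [0.5636 0.3392 0.0043] rest [-0.1058  0.0004] [-179.9   -0.7 -153.9] F [-15.   -5.2  12.2] w 0.03 -> d [-0.18 -0.04  0.03] rot [-0.1 -0.7 -0.2]
```

```bash
python3 -m pendant '{"grip":[-0.3,-0.3,-0.3,-1,-1,-1,-1],"delta_pos":[[1,0,0],[3,0,0],[3,0,-3],[3,0,-7],[3,0,-10],[3,0,-10],[3,0,-10]],"rot":[[0,0,0],[0,0,0],[0,0,0],[0,0,0],[0,0,0],[0,0,0],[0,0,0]]}'
python3 - <<'E'
from h import *
p,_=grab_frame("top"); cv2.imwrite("pics/top5.png",cv2.resize(p[150:310,140:320,::-1],None,fx=3.5,fy=3.5,interpolation=cv2.INTER_CUBIC))
c=camera_params("top")
print("gouge tip",w2r(ray(c,288,256,.005)),"scraper",w2r(ray(c,298,220,.005)))
piv=np.array([-.113,-.071])
for th,r,ov in [(215,.05,-.012),(210,.05,0),(195,.05,0),(180,.05,0),(165,.05,0),(150,.05,0),(135,.05,0),(120,.05,0),(105,.05,0),(90,.05,.0),(90,.05,.003)]:
    a=np.radians(th);u=np.array([np.cos(a),np.sin(a)]);t=np.array([np.sin(a),-np.cos(a)])
    print(th,(piv+r*u-t*(.009+.011*abs(t[0])+.0145*abs(t[1])-ov)).round(4))
delta([*r2w(-.14,-.13),.1],-153.7)
E
```

```text
time: 9.52
tcp_pos: [0.5439, 0.331, 0.1076]
tool_rot: [179.8, 0.6, -153.8]
contact_force: [-0.3, -0.4, -1.0]
grip_width: -0.0004
finger_force: 0.0
gouge tip [-0.20890613 -0.1492457 ] scraper [-0.13408769 -0.21465139]
215 [-0.1315 -0.1318]
210 [-0.1428 -0.1194]
195 [-0.1546 -0.1089]
180 [-0.163  -0.0945]
165 [-0.168 -0.083]
150 [-0.1698 -0.0694]
135 [-0.1675 -0.0548]
120 [-0.1603 -0.0406]
105 [-0.1485 -0.0288]
90 [-0.133 -0.021]
90 [-0.13  -0.021]
t 9.57 tcp [0.5427 0.3299 0.1053] rest [-0.1287  0.0014] [ 179.9    0.3 -153.8] F [-0.2 -0.1 -0.8] w -0.0 -> d [  1.1  -13.14   0.5 ] rot [ 0.1  0.3 -0.1]
```

View pics/top5.png

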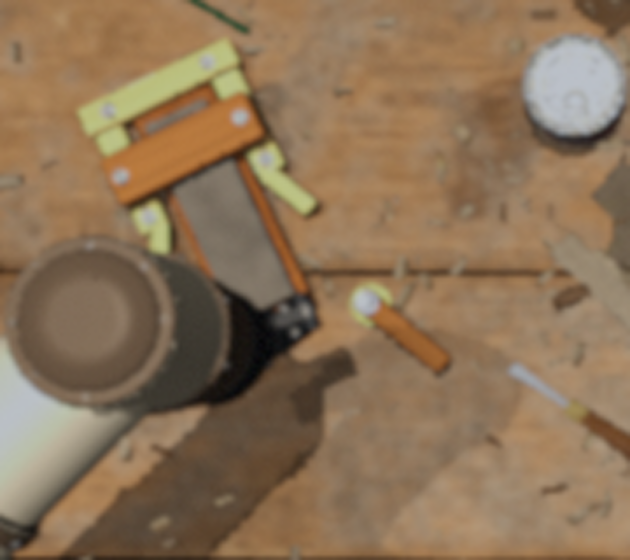

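The stone lies under the bridge against the stop. The button at (400,330) is untouched, and there is free space on its outer side.

```bash
python3 -m pendant '{"grip":[-1,-1,-1,-1,-1,-1,-1,-1],"delta_pos":[[0.2,-7,0],[0.2,-13.7,0],[0.2,-13.7,0],[0.2,-13.7,4],[0.2,-13.7,7],[0.2,-13.7,9.3],[0.2,-13.7,9.3],[0.2,-13.7,9.3]],"rot":[[0,0,0],[0,0,0],[0,0,0],[0,0,0],[0,0,0],[0,0,0],[0,0,0],[0,0,0]]}'
python3 -c "
from h import *
delta([*r2w(-.1315,-.132),.012],-153.7)"
```

```text
time: 10.23
tcp_pos: [0.5996, 0.2043, 0.0087]
tool_rot: [-180.0, -0.2, -153.8]
contact_force: [-0.3, 0.8, 0.5]
grip_width: 0.0
finger_force: 0.0
t 10.23 tcp [0.5996 0.2043 0.0087] rest [-0.1334 -0.1365] [-180.    -0.2 -153.8] F [-0.3  0.8  0.5] w 0.0 -> d [-0.19  0.45 -0.33] rot [-0.  -0.2 -0.1]
```

```bash
python3 -m pendant '{"grip":[-1,-1,-1,-1,-1,-1,-1,-1,-1,-1,-1],"delta_pos":[[0.4,0.8,-0.3],[0.9,1.7,-0.3],[2.1,2.8,-0.3],[3.0,4.2,-0.3],[3.5,5.4,-0.3],[3.6,6.7,-0.3],[3.4,8.2,-0.3],[2.7,9.6,-0.3],[1.5,10.8,-0.3],[0.9,11.5,-0.3],[0.6,11.6,-0.3]],"rot":[[0,0,0],[0,0,0],[0,0,0],[0,0,0],[0,0,0],[0,0,0],[0,0,0],[0,0,0],[0,0,0],[0,0,0],[0,0,0]]}'
python3 -c "
from h import *
delta([*r2w(-.132,-.021),.012],-153.7)"
```

```text
time: 11.15
tcp_pos: [0.5439, 0.3091, 0.0135]
tool_rot: [180.0, 0.0, -153.7]
contact_force: [-1.4, -0.9, -0.8]
grip_width: -0.0002
finger_force: 0.3
t 11.15 tcp [0.5439 0.3091 0.0135] rest [-0.1368 -0.0178] [ 180.     0.  -153.7] F [-1.4 -0.9 -0.8] w -0.0 -> d [-0.48 -0.32  0.15] rot [ 0.  0. -0.]
```

```bash
python3 -m pendant '{"grip":[-1,-1,-1,-1,-1,-1],"delta_pos":[[-0.2,0,0],[-0.35,0,0],[-0.5,0,0],[-0.6,0,0],[-0.7,0,0],[-0.7,0,0]],"rot":[[0,0,0],[0,0,0],[0,0,0],[0,0,0],[0,0,0],[0,0,0]]}'
```

```text
time: 11.65
tcp_pos: [0.5502, 0.3091, 0.0138]
tool_rot: [-180.0, -0.0, -153.9]
contact_force: [-0.6, -0.1, -0.3]
grip_width: -0.0003
finger_force: 0.2
```

```bash
python3 -m pendant '{"grip":[-1,-1,-1,-1,-1,-1],"delta_pos":[[-0.1,0,0],[-0.2,0,0],[-0.3,0,0],[-0.4,0,0],[-0.4,0,0],[-0.4,0,0]],"rot":[[0,0,0],[0,0,0],[0,0,0],[0,0,0],[0,0,0],[0,0,0]]}'
python3 -c "
from h import *
delta([*r2w(-.132,-.021),.012],-153.7)"
```

```text
time: 12.15
tcp_pos: [0.5506, 0.3094, 0.0136]
tool_rot: [-179.9, -0.4, -153.9]
contact_force: [-8.4, -2.6, 5.3]
grip_width: 0.0003
finger_force: 4.3
t 12.15 tcp [0.5506 0.3094 0.0136] rest [-0.1307 -0.0205] [-179.9   -0.4 -153.9] F [-8.4 -2.6  5.3] w 0.0 -> d [ 0.12 -0.05  0.16] rot [-0.1 -0.4 -0.2]
```

The button has reached its end of travel (8 N and no further motion). I retreat and look.

```bash
python3 -m pendant '{"grip":[-1,-1,-1,-1,-1,-1,-1,-1,-1,-1,-1,-1],"delta_pos":[[1,0,0],[3,0,0],[5,0,0],[6,0,-3],[7,-2,-7],[7,-6,-11],[7,-10,-15],[7,-14,-17],[7,-18,-17],[7,-22,-17],[7,-22,-17],[7,-22,-17]],"rot":[[0,0,0],[0,0,0],[0,0,0],[0,0,0],[0,0,0],[0,0,0],[0,0,0],[0,0,0],[0,0,0],[0,0,0],[0,0,0],[0,0,0]]}'
python3 - <<'E'
from h import *
p,_=grab_frame("top"); cv2.imwrite("pics/top6.png",cv2.resize(p[150:310,140:320,::-1],None,fx=3.5,fy=3.5,interpolation=cv2.INTER_CUBIC))
E
```

```text
time: 13.15
tcp_pos: [0.5906, 0.079, 0.1854]
tool_rot: [-179.9, 0.2, -154.1]
contact_force: [-0.4, 0.4, -0.7]
grip_width: 0.0
finger_force: 0.0
```

View pics/top6.png

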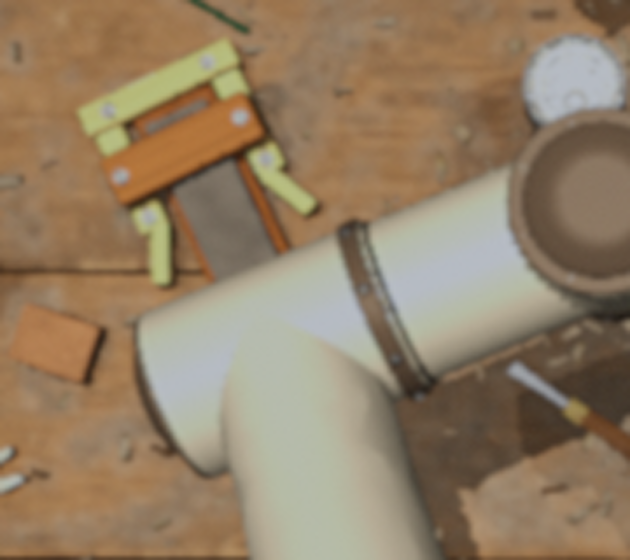

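The stone is still home, but the arm hides the button here, so I look through the scene camera.

```bash
python3 - <<'E'
from h import *
c=camera_params("scene");u,v=map(int,proj(c,[*r2w(-.09,-.03),.02]));print(u,v)
p,_=grab_frame("scene"); p=p[max(v-80,0):v+80,max(u-100,0):u+100,::-1]; cv2.imwrite("pics/s6.png",cv2.resize(p,None,fx=3.5,fy=3.5,interpolation=cv2.INTER_CUBIC))
print([np.round(proj(c,[*r2w(a,b),.024]),0) for a,b in((-.113,-.07),(-.113,.006))],env.read_state()["contact_force"])
E
```

```text
267 317
[array([278., 304.]), array([277., 326.])] [0.02458474 0.40184162 1.11190228]
```

View pics/s6.png

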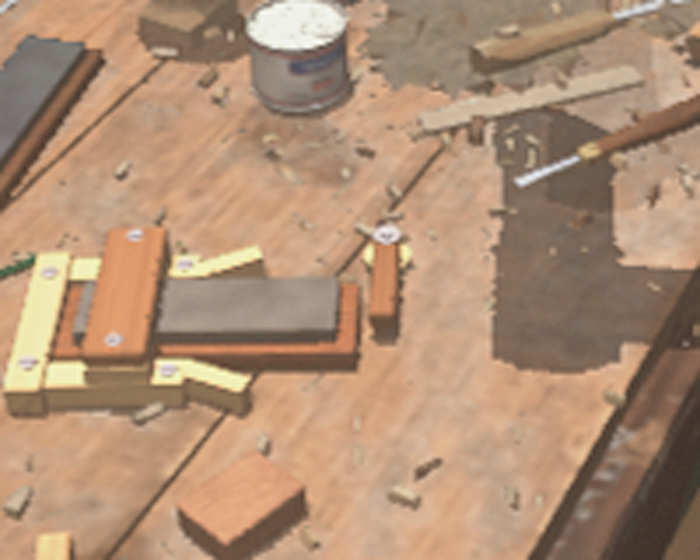

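The scene view shows the stone home against the stop, with the button running from (387,235) to (383,325) squarely across behind it, and the hand clear.

```bash
python3 -c "
from station import env
print(env.finish_job())"
```

```text
the job is handed in; nothing more can be done
None
```

I handed the job in at about 13 s of the 64 s: the last pictures show the stone home against the end stop, the turn button closed across behind it, the nearby bystanders unmoved and the hand clear; no verdict came back.

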